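Find the drawer runner that binds and mark it as a reject

TASK

One of the three drawer runners on the sloping test stand binds part-way. First push all three carriages by their knobs up as far as each will go and leave them there; then draw the one that stuck short of the top all the way back home, leave the two good ones at the top, and stand the red marker upright in the dish at the foot of the bad runner. Leave the tin, the mug and the brush where they are.

Things in the scene. Friction and masses are not known exactly. Their poses are not given: they have to be found in the camera images.
- runner_left (a joint): carriage of the runner on the stand's left (+y side of the stand): m up from home, 0 at the lower brass stop, 0.090 at the upper one. Starts 0 to 15 mm up. Sliding takes 3 to 5 N; it stays where left. One of the three runners, not visible which, binds: its carriage stops hard somewhere 38 to 62 mm up, however hard it is pushed (20 N is plenty to tell). The other two run the full 90 mm.
- knob_left (a point): centre of the head of the turned knob on the carriage on the stand's left (+y side of the stand); moves with it. x points up the runner (30 deg above level), y across it to the left, z out along the knob. Head: 32 mm diameter along z, from 13 mm below to 13 mm above this point, domed end at +18; neck below it 20 mm; top of carriage block (50 x 44 mm) at -31 mm, board at -51 mm. Knobs are 110 mm apart
- dish_left (a point): centre of the floor (5 mm above the table) of the shallow wooden dish at the foot of the runner on the stand's left (+y side of the stand); inside 66 x 74 mm (x, y), rim 18 mm above the table. x level towards the slope, y left, z up. The homed carriage's knob head lies 97 mm further along x, 119 mm above the table
- runner_middle (a joint): carriage of the runner in the middle: m up from home, 0 at the lower brass stop, 0.090 at the upper one. Starts 0 to 15 mm up. Sliding takes 3 to 5 N; it stays where left. One of the three runners, not visible which, binds: its carriage stops hard somewhere 38 to 62 mm up, however hard it is pushed (20 N is plenty to tell). The other two run the full 90 mm.
- knob_middle (a point): centre of the head of the turned knob on the carriage in the middle; moves with it. x points up the runner (30 deg above level), y across it to the left, z out along the knob. Head: 32 mm diameter along z, from 13 mm below to 13 mm above this point, domed end at +18; neck below it 20 mm; top of carriage block (50 x 44 mm) at -31 mm, board at -51 mm. Knobs are 110 mm apart
- dish_middle (a point): centre of the floor (5 mm above the table) of the shallow wooden dish at the foot of the runner in the middle; inside 66 x 74 mm (x, y), rim 18 mm above the table. x level towards the slope, y left, z up. The homed carriage's knob head lies 97 mm further along x, 119 mm above the table
- runner_right (a joint): carriage of the runner on the stand's right (-y side of the stand): m up from home, 0 at the lower brass stop, 0.090 at the upper one. Starts 0 to 15 mm up. Sliding takes 3 to 5 N; it stays where left. One of the three runners, not visible which, binds: its carriage stops hard somewhere 38 to 62 mm up, however hard it is pushed (20 N is plenty to tell). The other two run the full 90 mm.
- knob_right (a point): centre of the head of the turned knob on the carriage on the stand's right (-y side of the stand); moves with it. x points up the runner (30 deg above level), y across it to the left, z out along the knob. Head: 32 mm diameter along z, from 13 mm below to 13 mm above this point, domed end at +18; neck below it 20 mm; top of carriage block (50 x 44 mm) at -31 mm, board at -51 mm. Knobs are 110 mm apart
- dish_right (a point): centre of the floor (5 mm above the table) of the shallow wooden dish at the foot of the runner on the stand's right (-y side of the stand); inside 66 x 74 mm (x, y), rim 18 mm above the table. x level towards the slope, y left, z up. The homed carriage's knob head lies 97 mm further along x, 119 mm above the table
- stand: fixed wooden test stand: board 350 mm wide, 280 mm up the slope, rising at 30 degrees away from the robot, with three steel runners side by side. Origin on the table under the middle of the board's lower edge; x level, up-slope way; y left; z up. The board's face starts 30 mm above the table at the lower edge, and ends at x = 242 mm, z = 170 mm
- rail (a point): middle of the round brush rail (20 mm diameter, 390 mm long, along y on two posts) over the upper end of the runners: 110 mm higher and 16 mm further in the stand's x than a knob head at the upper stop. A hand pointing straight down cannot follow a knob to the top: lean the tool about 30 degrees, so that it points into the slope along the knob
- marker_mid (a point): the red reject marker, a turned pawn standing upright and loose: 82 mm tall, foot 46 mm in diameter, straight stem 24 mm in diameter from 22 to 60 mm height, 32 mm wide head on top; 90 g. This point is on its axis half-way up (41 mm above its underside), z along the axis. It stands on the table to the left or the right of the stand.
- tin: bystander: green paint tin, 72 mm in diameter, 75 mm tall, on the other side of the stand from the marker; origin at the centre of its underside
- cup: bystander: red mug, 64 mm in diameter, 60 mm tall, to the left of the stand; origin at the centre of its underside
- brush: bystander: paint brush lying on the table to the right of the stand; origin at its middle, underside
Not all that is in view belongs to the job. Leave any black, blue or pink look-alike of the part that bears marker_mid alone.

How it is judged:
On the way:
1. all three carriages have been pushed up: two stand at the top (over 84 of 90 mm) and the third is over 32 mm up, all at the same time (value of joint each of runner_left, runner_middle, runner_right above 0.032 m and (value of joint each of runner_middle, runner_right above 0.084 m or value of joint each of runner_left, runner_right above 0.084 m or value of joint each of runner_left, runner_middle above 0.084 m)), for 0.2 s.
At the end, for the whole second after the job is handed in: The carriage of the binding runner is home (within 6 mm), the other two stand at the top (over 84 of 90 mm), and the marker stands upright (within 0.15 rad) on the floor of the dish at the foot of the binding runner (its axis within 30 mm of the dish's centre, its middle below 52 mm), released (((value of joint runner_left below 0.006 m and value of joint each of runner_middle, runner_right above 0.084 m and horizontal distance between marker_mid and dish_left below 0.03 m) or (value of joint runner_middle below 0.006 m and value of joint each of runner_left, runner_right above 0.084 m and horizontal distance between marker_mid and dish_middle below 0.03 m) or (value of joint runner_right below 0.006 m and value of joint each of runner_left, runner_middle above 0.084 m and horizontal distance between marker_mid and dish_right below 0.03 m)) and height (world z) of marker_mid below 0.052 m and angle between marker_mid's own z axis and vertical below 0.15 rad); the robot touches nothing.
It fails at once if the tin is shifted by more than 30 mm (distance of tin from where it was at the start of the episode above 0.03 m).
It fails at once if the mug is shifted by more than 30 mm (distance of cup from where it was at the start of the episode above 0.03 m).
It fails at once if the brush is shifted by more than 30 mm (distance of brush from where it was at the start of the episode above 0.03 m).
It also fails if it takes over 72 s, if anything falls off the work surface, if the arm or the gripper's body presses on something with over 40 N, if the wrist force passes 120 N, or if a joint passes its speed limit or range.

ROBOT

A 6-joint arm with a two-finger parallel gripper is mounted at the origin on the work surface. World frame = base frame: x ahead of the robot, y to its left, z up, the work surface at z = 0. Lengths are in m, angles in rad, forces in N, time in s.
With the tool pointing down it reaches from about 0.35 to 0.775 m from the base axis. Payload 7.3 kg.
Tool frame: the origin (TCP) lies at the very end of the fingers, on their centre line; the grasp point (between the pads) lies grip_point_offset behind it (grip_point_offset is the distance from the TCP to the grasp point, in m); z points along the fingers, y is the direction in which the jaws open and shut (so a half turn about z gives the same grasp; the last joint's range is limited). The gripper opens to 92 mm and grips with 3 to 60 N. Pads are 19 mm wide; open, the fingers measure 130 mm over their backs; the gripper's body (75 mm by 190 mm) begins 47 mm behind the grasp point.
Start: joints at [1.186, 0.342, 1.524, -0, 1.275, -0.146], TCP at [0.124, 0.51, 0.202] pointing down, gripper open.
Joint ranges: [-2.53, 2.53], [-0.77, 2.02], [0.04, 2.7], [-1, 4.14], [0.28, 2.66], [-3.11, 3.11]. Speed limits (rad/s): [2.57, 2.57, 3.14, 3.14, 3.14, 3.14].

INTERFACE

Orientations are given as [roll, pitch, yaw] about the fixed x, y, z axes, in that order (R = Rz(yaw) Ry(pitch) Rx(roll)).
In Python, from cell import * gives the robot as it stands.
- The arm moves only by the shell command python3 -m inch 'ROWS' [OPENING] [FORCE]. ROWS is JSON, a list that holds one entry, the list of rows, each a list of 4 numbers: the shift along the tool's x, y, z in mm, then the turn about the tool's z in rad. In form: [[[x, y, z, roll], ...]]. A call has 1 to 10 rows; each row shifts and turns the commanded pose from where the row before left it, along the tool's axes as they then stand; what a row does not reach is not made up. A row lasts 1/8 s, in which the tool goes at most 62.5 mm and 10.7 degrees, less where a joint would pass 70% of its speed; a pose out of reach is approached as far as the arm can. A call with a gripper value outside its range is refused whole. OPENING is the closure, from -1 (fully open) to 1 (shut), set as the call begins (- or left out, the last holds). The fingers move at their own pace and stop on an object; FORCE is the grip in N (left out, the last holds). Time passes only in rows, so rows that do not move let the fingers close. It gives the time, the measured TCP pose, the force and the opening at its end, in the units of the state.
- observe(): the state, without advancing time (a new reading comes with each control period).
- read_camera(name): name is "side" or "top" or "wrist"; returns a dict with "img" (400x640x3 uint8, blue, green, red), "fx", "fy", "cx", "cy" (pixels), "k1" (the pictures are not rectified: a ray, as slopes to the right and down, at radius r is drawn at 1 + k1 r^2 times it, then the intrinsics apply), "eye" and "rotation" of the camera in the world; the wrist camera has in their place "T_tool_cam" (4x4, takes a point from camera to tool coordinates, whose origin is the TCP and whose axes are the flange's). Camera axes: x right, y down, z forward; pixel columns grow to the right and rows downward; lengths in m; the calibration is good to about 2 mm. A picture is of the moment at which its call begins: read the wrist's pose just before it. There is no depth.
- hand_in(): hands the job in, once; it reports no verdict.
Trained networks look in the newest picture that a camera, given by its name, has taken for a name from the list of things; names that differ only in an ending like _2 or _b are one class to them, and where a whole thing is asked for, a point or a joint stands for the part that bears it (a point fixed in the world has none). Each returns a list of dicts, best first, with "conf" (0 to 1); they miss things now and then, are a little off and sometimes report something else, mostly with a low value. They report only what shows in the picture. A call takes as long as a camera call. They do not tell look-alikes from the thing itself.
- boxes_of(camera, label): "at" ([row, column] in pixels, amid what is visible of it).
- place_of(camera, label): "at" ([row, column] in pixels: a listed point, or the origin of a listed thing).
The state is a dict: "time": time; "qpos": joint angles; "qvel": joint speeds; "joint_efforts": joint torques, N m; "tool_pos": TCP position; "tool_rot": TCP orientation; "contact_force": force on the tool from outside, world axes, zero at the start; "torque": the same for the moment, N m; "opening": finger opening in m.
Only numpy, scipy, OpenCV 4.12 (cv2) and the standard library are available. Lean on these libraries where they do the work, as an engineer would, in place of code of your own. Each camera call takes 0.05 s, during which the arm holds its last target. There are 200 camera calls.

## Working session

There is one attempt and no reset: what is moved stays moved. The work goes in short steps, Python scripts to look and compute and a shell command to move; the robot and the scene stay as the last step left them, time stands still between calls to the robot, and variables do not carry over. Pictures are saved under pics/ and viewed, about 8 in all and at most 12, crops included, and the job is handed in when it is done.

```bash
ls; mkdir -p pics
cat > h.py <<'E'
from cell import *
import numpy as np, cv2
from scipy.spatial.transform import Rotation as R
def Rt(s): 
    r=s["tool_rot"]; return R.from_euler("xyz",r).as_matrix()
def cam(name):
    s=observe(); c=read_camera(name)
    if name=="wrist":
        T=np.eye(4);T[:3,:3]=Rt(s);T[:3,3]=s["tool_pos"];T=T@np.array(c["T_tool_cam"])
        c["eye"]=T[:3,3];c["rotation"]=T[:3,:3]
    return c
def ray(c,at):
    v,u=at;d=np.array([(u-c["cx"])/c["fx"],(v-c["cy"])/c["fy"]]);p=d.copy()
    for _ in range(20): p=d/(1+c["k1"]*(p@p))
    r=np.array(c["rotation"])@np.array([p[0],p[1],1]);return np.array(c["eye"]),r/np.linalg.norm(r)
def proj(c,P):
    q=np.array(c["rotation"]).T@(np.array(P)-np.array(c["eye"]));p=q[:2]/q[2];p=p*(1+c["k1"]*(p@p))
    return [p[1]*c["fy"]+c["cy"],p[0]*c["fx"]+c["cx"]]
def onz(c,at,z):
    e,r=ray(c,at);return e+r*(z-e[2])/r[2]
def tri(*ra):
    A=0;b=0
    for e,r in ra:
        M=np.eye(3)-np.outer(r,r);A=A+M;b=b+M@e
    x=np.linalg.solve(A,b);return x,[np.linalg.norm((np.eye(3)-np.outer(r,r))@(x-e)) for e,r in ra]
E
cat > a.py <<'E'
from h import *
s=observe();print(s)
L=["knob_left","knob_middle","knob_right","dish_left","dish_middle","dish_right","stand","rail","marker_mid","tin","cup","brush"]
C={};D={}
for n in ["side","top"]:
    C[n]=cam(n);cv2.imwrite(f"pics/{n}0.png",C[n]["img"]);print(n,np.round(C[n]["eye"],3))
    for l in L:
        D[n,l]=place_of(n,l)
        print(n,l,[(np.round(d["at"]).astype(int).tolist(),round(d["conf"],2)) for d in D[n,l][:4]])
for l in L:
    if D["side",l] and D["top",l]:
        x,e=tri(ray(C["side"],D["side",l][0]["at"]),ray(C["top"],D["top",l][0]["at"]));print(l,x.round(3),np.round(e,4))
E
python3 a.py
```

```text
pics
{'time': 0.0, 'qpos': array([ 1.18598789e+00,  3.42697172e-01,  1.52504614e+00, -2.31650427e-05,
        1.27537436e+00, -1.45982886e-01]), 'qvel': array([-0.0001354 ,  0.00087675, -0.00045198,  0.00162829,  0.00123123,
        0.00033897]), 'joint_efforts': array([-3.14545950e-04, -4.31237483e+01, -2.44217420e+01,  7.16686388e-02,
        5.59272605e-02, -9.94235324e-05]), 'tool_pos': array([0.12400053, 0.50968089, 0.20144808]), 'tool_rot': array([-3.14008063e+00, -1.99921652e-04,  2.90277371e+00]), 'contact_force': array([ 0.23677601,  0.01862279, -0.51679885]), 'torque': array([ 0.00537006, -0.0260011 , -0.00249993]), 'opening': 0.09190777715931774}
side [0.268 0.74  0.847]
side knob_left [([225, 290], 0.86)]
side knob_middle [([198, 302], 0.57)]
side knob_right [([174, 307], 0.69), ([233, 339], 0.25)]
side dish_left [([262, 331], 0.61)]
side dish_middle [([232, 342], 0.94)]
side dish_right [([207, 341], 0.92)]
side stand [([234, 322], 0.57)]
side rail [([147, 267], 0.78)]
side marker_mid [([339, 271], 0.97), ([382, 293], 0.78), ([356, 344], 0.75), ([232, 326], 0.71)]
side ti
[... 440 characters left out ...]
23)]
top marker_mid [([229, 201], 0.7), ([203, 224], 0.64), ([254, 226], 0.59), ([230, 227], 0.45)]
top tin [([228, 427], 0.93)]
top cup [([160, 221], 0.83)]
top brush [([169, 440], 0.94), ([159, 222], 0.68)]
knob_left [0.309 0.38  1.025] [0.4281 0.4281]
knob_middle [0.309 0.38  1.025] [0.4281 0.4281]
knob_right [0.309 0.38  1.025] [0.4281 0.4281]
dish_left [0.309 0.38  1.025] [0.4281 0.4281]
dish_middle [0.309 0.38  1.025] [0.4281 0.4281]
dish_right [0.309 0.38  1.025] [0.4281 0.4281]
stand [0.309 0.38  1.025] [0.4281 0.4281]
rail [0.309 0.38  1.025] [0.4281 0.4281]
marker_mid [0.309 0.38  1.025] [0.4281 0.4281]
tin [0.309 0.38  1.025] [0.4281 0.4281]
cup [0.309 0.38  1.025] [0.4281 0.4281]
```

Run:
```python
from h import *
import re
c=read_camera("side");print({k:v for k,v in c.items() if k!="img"})
t=read_camera("top");print({k:v for k,v in t.items() if k!="img"})
w=read_camera("wrist");print({k:v for k,v in w.items() if k!="img"}, observe()["time"])
a=c["img"][100:400,150:470];b=t["img"][110:290,170:470]
o=np.zeros((600,800,3),np.uint8)
A=cv2.resize(a,None,fx=1.25,fy=1.25);o[:375,:400]=A
cv2.imwrite("pics/a1.png",cv2.resize(a,(640,600),interpolation=cv2.INTER_CUBIC))
cv2.imwrite("pics/a2.png",cv2.resize(b,(800,480),interpolation=cv2.INTER_CUBIC))
```

```text
{'fx': 399.413835940248, 'fy': 399.413835940248, 'cx': 313.83474998683334, 'cy': 194.26468575024145, 'k1': -6.010158504377243e-05, 'eye': array([0.26803362, 0.74000324, 0.84722542]), 'rotation': array([-2.28424842,  0.00282236, -2.80578203])}
{'fx': 364.3234115230576, 'fy': 364.3234115230576, 'cx': 321.74944265180875, 'cy': 201.3924392582537, 'k1': -0.07761788573683025, 'eye': array([0.35055994, 0.01901772, 1.2029256 ]), 'rotation': array([-2.99178004,  0.00308017, -1.55208923])}
{'fx': 282.1768916114541, 'fy': 282.1768916114541, 'cx': 313.6332927091546, 'cy': 196.64262707997852, 'k1': -0.011303529949217054, 'T_tool_cam': array([[ 2.10113333e-04, -9.55645110e-01, -2.94520593e-01,
         7.87385386e-02],
       [ 9.99999726e-01, -8.30875821e-06,  7.40367583e-04,
        -3.76210826e-04],
       [-7.09975760e-04, -2.94520668e-01,  9.55644846e-01,
        -1.83526139e-01],
       [ 0.00000000e+00,  0.00000000e+00,  0.00000000e+00,
         1.00000000e+00]])} 1.45
```

View pics/a1.png

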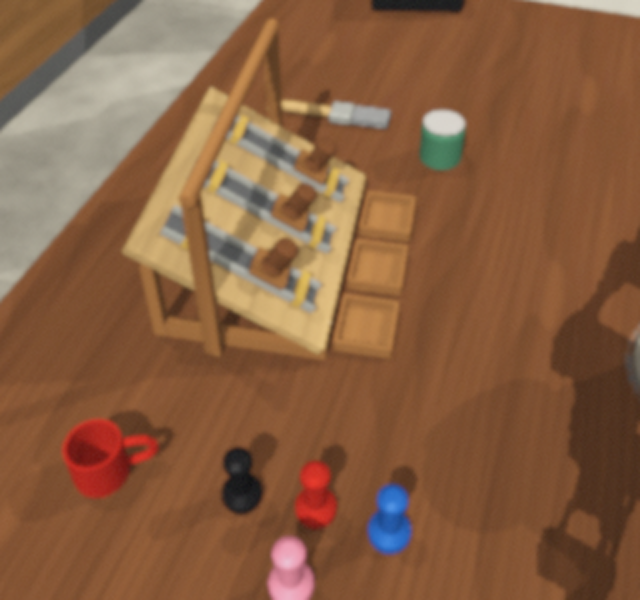

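View pics/a2.png

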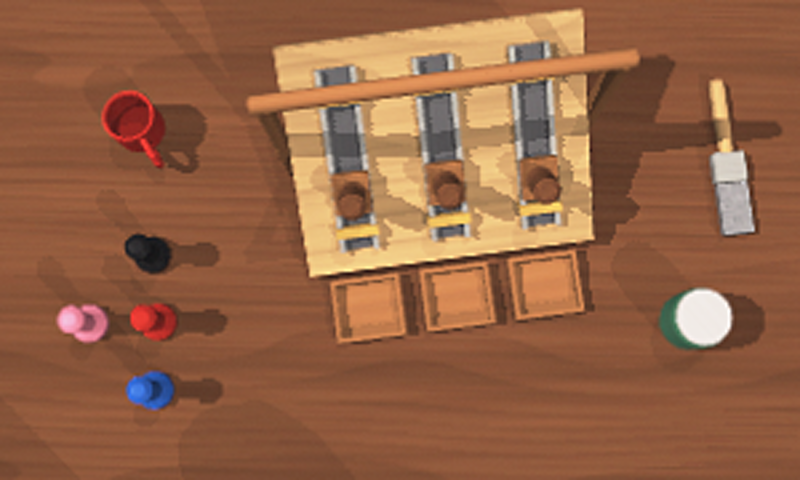

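```bash
sed -i 's|    return c|    c["rotation"]=np.array(c["rotation"])\n    if c["rotation"].shape==(3,): c["rotation"]=R.from_euler("xyz",c["rotation"]).as_matrix()\n    return c|' h.py
cat > b.py <<'E'
from h import *
S=cam("side");T=cam("top")
side=dict(kl=(225,290),km=(198,302),kr=(174,307),dl=(262,331),dm=(232,342),dr=(207,341),stand=(234,322),rail=(147,267),black=(339,271),pink=(382,293),blue=(356,344),red=(347,308),tin=(177,372),cup=(335,200))
top=dict(kl=(189,302),km=(181,337),kr=(181,370),dl=(223,312),dm=(221,339),dr=(218,374),stand=(205,341),rail=(141,334),black=(203,224),pink=(229,201),blue=(254,226),red=(230,227),tin=(228,427),cup=(160,221))
for k in side:
    x,e=tri(ray(S,side[k]),ray(T,top[k]));print(k,x.round(3),np.round(e,4)[0])
E
python3 b.py
```

```text
kl [0.556 0.087 0.127] 0.0062
km [ 0.573 -0.02   0.127] 0.0031
kr [ 0.583 -0.117  0.133] 0.0068
dl [ 0.46   0.057 -0.011] 0.0006
dm [ 0.46  -0.032  0.02 ] 0.0052
dr [ 0.485 -0.146  0.007] 0.006
stand [ 0.52  -0.04  -0.017] 0.0031
rail [ 0.651 -0.004  0.285] 0.0017
black [0.512 0.344 0.035] 0.0036
pink [0.429 0.415 0.036] 0.0004
blue [0.349 0.328 0.036] 0.0022
red [0.427 0.331 0.029] 0.0008
tin [ 0.441 -0.324  0.007] 0.0074
cup [0.671 0.373 0.007] 0.0034
```

```bash
cat > fit.py <<'E'
from h import *
from scipy.optimize import least_squares
S=cam("side");T=cam("top")
obs=[(S,'kl',225,290),(S,'km',198,302),(S,'kr',174,307),(S,'dl',262,332),(S,'dm',232.5,341),(S,'dr',207,342.5),(S,'rail',147,267),(S,'stand',234,322),
(T,'kl',186,302),(T,'km',181,337),(T,'kr',179,373),(T,'dl',225,309.5),(T,'dm',221,340.5),(T,'dr',217,374.5),(T,'rail',141,335),(T,'stand',205,339)]
c,s=np.cos(np.pi/6),.5
def pts(p):
    x,y,a,xd,*q=p;M=lambda v:np.array([x+np.cos(a)*v[0]-np.sin(a)*v[1],y+np.sin(a)*v[0]+np.cos(a)*v[1],v[2]])
    P={'stand':M((0,0,0)),'rail':M((xd+.191,0,.274))}
    for n,yy,qq in zip('lmr',(.11,0,-.11),q):
        P['d'+n]=M((xd,yy,.005));P['k'+n]=M((xd+.097+c*qq,yy,.119+s*qq))
    return P
def res(p):
    P=pts(p);return np.concatenate([np.subtract(proj(C,P[k]),(r,cc)) for C,k,r,cc in obs])
f=least_squares(res,[.5,-.03,.118,-.04,.007,.007,.007],loss='soft_l1',bounds=([0,-1,-1,-.1,-.002,-.002,-.002],[1,1,1,.1,.017,.017,.017]))
print(f.x.round(4));P=pts(f.x)
for k in P:print(k,P[k].round(4))
for o,r in zip(obs,f.fun.reshape(-1,2)):print(o[1],r.round(1),end=' ')
print();print([[round(float(r),3) for r in tri(ray(S,a),ray(T,b))[0]] for a,b in [((347,308),(230,227.5))]],observe()["time"])
E
python3 fit.py
```

```text
[ 0.5166 -0.0312  0.1597 -0.0498  0.017   0.0117  0.0095]
stand [ 0.5166 -0.0312  0.    ]
rail [ 0.6559 -0.0087  0.274 ]
dl [0.4499 0.0695 0.005 ]
kl [0.5602 0.0872 0.1275]
dm [ 0.4673 -0.0391  0.005 ]
km [ 0.5731 -0.0221  0.1248]
dr [ 0.4848 -0.1477  0.005 ]
kr [ 0.5887 -0.131   0.1237]
kl [0.1 0.6] km [-0.2 -0.9] kr [-0.2  2.2] dl [0.3 1. ] dm [ 0.5 -2.7] dr [0.6 0.4] rail [2.6 0.1] stand [-1.9 -0.7] kl [-0.5 -0.5] km [1.1 0.8] kr [-1.3  0.8] dl [ 0.6 -1.4] dm [-0.1  0.6] dr [-0.8 -0.5] rail [-1.   0.5] stand [ 1.3 -0.1] 
[[0.428, 0.33, 0.027]] 1.65
```

```bash
cat > go.py <<'E'
from h import *
import sys
# usage: go.py x y z [yaw]: remaining shift in present tool axes (mm), and yaw turn about tool z
s=observe();t=np.array([float(v) for v in sys.argv[1:4]])
M=Rt(s);d=M.T@(t-s["tool_pos"])*1e3
x=M[:,0];yaw=np.arctan2(x[1],x[0])
r=0
if len(sys.argv)>4: r=-((float(sys.argv[4])-yaw+np.pi)%(2*np.pi)-np.pi)
print("d",d.round(1),"roll",round(r,3),"yaw",round(yaw,3),"pos",s["tool_pos"].round(4),"q6",s["qpos"].round(2),"open",round(s["opening"],4),"F",s["contact_force"].round(1),"t",s["time"])
E
python3 go.py .38 .30 .32 3.285
```

```text
d [-298.3 -143.6 -117.9] roll -0.382 yaw 2.903 pos [0.1242 0.5101 0.2021] q6 [ 1.19  0.34  1.52 -0.    1.28 -0.15] open 0.0916 F [-0.2  0.   0.5] t 1.65
```

```bash
python3 -m inch '[[[-20,-10,-40,0],[-50,-24,-40,0],[-50,-24,-38,0],[-50,-24,0,0],[-50,-24,0,0],[-50,-24,0,0],[-28,-14,0,0],[0,0,0,-0.17],[0,0,0,-0.17],[0,0,0,-0.04]]]' -1; python3 go.py .40 -.03 .33 3.285
```

```text
time: 2.9
tool_pos: [0.373, 0.305, 0.314]
tool_rot: [3.141, 0.0, -2.998]
contact_force: [0.4, -0.4, 0.0]
opening: 0.0919
d [  21.2 -335.4  -16. ] roll 0.0 yaw -2.998 pos [0.373 0.305 0.314] q6 [ 0.53  0.2   1.42  0.    1.53 -1.19] open 0.0919 F [ 0.4 -0.4  0. ] t 2.9
```

Run:
```python
from h import *
c=cam("wrist");cv2.imwrite("pics/w1.png",c["img"])
np.savez("w1.npz",**c)
for l in ["marker_mid","knob_left","dish_left"]:
    for d in place_of("wrist",l)[:4]: print(l,np.round(d["at"]),round(d["conf"],2),onz(c,d["at"],.041 if l[0]=="m" else .119).round(4))
```

```text
marker_mid [201. 376.] 0.95 [0.4267 0.4196 0.041 ]
marker_mid [199. 324.] 0.67 [0.4354 0.3305 0.041 ]
marker_mid [145. 330.] 0.66 [0.3442 0.3269 0.041 ]
marker_mid [242. 324.] 0.65 [0.5163 0.3433 0.041 ]
dish_left [179. 174.] 0.73 [0.4125 0.1159 0.119 ]
```

View pics/w1.png

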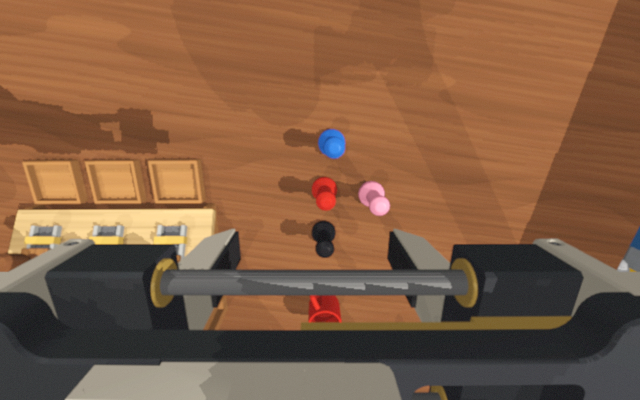

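```bash
python3 -m inch '[[[0,-42,-24,0],[0,-42,-24,0],[0,-42,-24,0],[0,-42,-24,0],[0,-42,-24,0],[0,-42,-24,0],[0,-42,-24,0],[0,-42,-18,0]]]' -1
python3 - <<'E'
from h import *
c=cam("wrist");cv2.imwrite("pics/w2.png",c["img"])
np.savez("w2.npz",**c)
for l in ["knob_left","knob_middle","knob_right","dish_left","dish_middle","dish_right","rail"]:
    for d in place_of("wrist",l)[:2]: print(l,np.round(d["at"],1),round(d["conf"],2),onz(c,d["at"],.005 if l[0]=="d" else .124).round(4))
E
```

```text
time: 4.1
tool_pos: [0.4202, -0.0288, 0.5011]
tool_rot: [-3.141, 0.001, -3.001]
contact_force: [0.4, 0.4, 0.4]
opening: 0.0918
knob_left [224.7 357.6] 0.84 [0.5631 0.0863 0.124 ]
knob_left [222.8 304.2] 0.38 [ 0.5748 -0.0278  0.124 ]
knob_middle [220.5 306.1] 0.7 [ 0.569  -0.0245  0.124 ]
knob_right [218.5 255.5] 0.78 [ 0.5796 -0.1319  0.124 ]
dish_left [159.8 353.1] 0.58 [0.4444 0.0708 0.005 ]
dish_middle [163.2 305.4] 0.72 [ 0.4689 -0.0426  0.005 ]
dish_right [163.9 263. ] 0.96 [ 0.485  -0.1446  0.005 ]
rail [299.6 305.7] 0.83 [0.7672 0.001  0.124 ]
rail [220.4 252.7] 0.75 [ 0.5847 -0.1375  0.124 ]
```

View pics/w2.png

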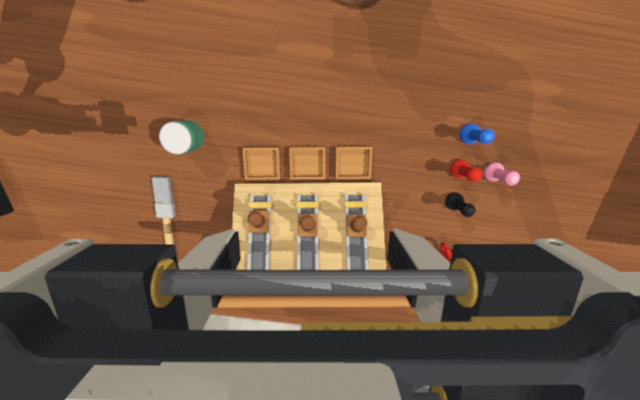

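```bash
cat > ins.txt <<'E'
W=dict(np.load("w2.npz"))
obs+=[(W,'kl',224.7,358),(W,'km',221,307),(W,'kr',219,256.5),(W,'dl',162,353.3),(W,'dm',163,307),(W,'dr',164,262.2)]*2
E
sed -i '/^(T,/r ins.txt' fit.py; python3 fit.py
```

```text
[ 0.5164 -0.0308  0.1563 -0.0494  0.017   0.0087  0.0036]
stand [ 0.5164 -0.0308  0.    ]
rail [ 0.6563 -0.0087  0.274 ]
dl [0.4505 0.0702 0.005 ]
kl [0.5609 0.0876 0.1275]
dm [ 0.4676 -0.0385  0.005 ]
km [ 0.5709 -0.0222  0.1234]
dr [ 0.4847 -0.1471  0.005 ]
kr [ 0.5836 -0.1315  0.1208]
kl [0.1 0.3] km [ 0.3 -0.1] kr [0.8 3.9] dl [0.5 0.7] dm [ 0.7 -2.8] dr [0.7 0.4] rail [ 2.5 -0.1] stand [-1.8 -0.7] kl [-0.8 -0.6] km [1.9 0.9] kr [0.6 0.9] dl [ 0.4 -1.6] dm [-0.2  0.4] dr [-0.8 -0.7] rail [-1.1  0.4] stand [ 1.3 -0.3] kl [-0.2  0.6] km [0.4 0.1] kr [ 0.7 -0.7] dl [ 0.2 -0.9] dm [-0.1  0.2] dr [-0.4 -0.2] kl [-0.2  0.6] km [0.4 0.1] kr [ 0.7 -0.7] dl [ 0.2 -0.9] dm [-0.1  0.2] dr [-0.4 -0.2] 
[[0.428, 0.33, 0.027]] 4.6
```

```bash
python3 go.py .519 -.0305 .113 -2.987
```

```text
d [-97.5 -18.1 386.9] roll -0.012 yaw -2.999 pos [ 0.42   -0.0265  0.4999] q6 [-0.25  0.1   1.04  0.    2.   -1.96] open 0.0914 F [ 0.  -0.2  0.9] t 4.6
```

```bash
python3 -m inch '[[[-24,-5,48,-0.012],[-24,-5,48,0],[-24,-5,48,0],[-24,-3,48,0],[0,0,48,0],[0,0,48,0],[0,0,48,0],[0,0,44,0]]]' 1 40; python3 go.py .519 -.0305 .113 -2.987
```

```text
time: 5.6
tool_pos: [0.5174, -0.03, 0.1184]
tool_rot: [3.141, -0.0, -2.987]
contact_force: [0.9, 0.7, -0.1]
opening: 0.0164
d [-1.5 -0.7  5.4] roll -0.0 yaw -2.987 pos [ 0.5174 -0.03    0.1184] q6 [-0.21  0.41  1.66  0.    1.06 -1.93] open 0.0164 F [ 0.9  0.7 -0.1] t 5.6
```

```bash
python3 -m inch '[[[-5,0,3,0],[-5,0,0,0],[-5,0,0,0],[-5,0,0,0],[-8,0,-4,0],[-8,0,-5,0],[-8,0,-5,0],[0,0,0,0]]]';  python3 -m inch '[[[-5,0,-3,0],[-5,0,-3,0],[-3,0,-2,0],[0,0,0,0]]]'; python3 go.py .519 -.0305 .113 -2.987
```

```text
time: 6.6
tool_pos: [0.5622, -0.0241, 0.1315]
tool_rot: [-3.141, 0.001, -2.988]
contact_force: [0.2, -0.6, 0.0]
opening: 0.0004
time: 7.1
tool_pos: [0.5744, -0.0221, 0.1391]
tool_rot: [-3.142, 0.0, -2.988]
contact_force: [-0.2, 0.1, -0.6]
opening: 0.0005
d [56.1  0.2 26.1] roll -0.001 yaw -2.988 pos [ 0.5744 -0.0221  0.1391] q6 [-0.17  0.49  1.48  0.    1.18 -1.9 ] open 0.0005 F [-0.2  0.1 -0.6] t 7.1
```

Run:
```python
from h import *
a=cam("side");b=cam("top")
for n in("side","top"):
  for l in ["knob_left","knob_middle","knob_right"]: print(n,l,[(np.round(d["at"]),round(d["conf"],2)) for d in place_of(n,l)[:2]])
s=observe();print(proj(a,s["tool_pos"]),proj(b,s["tool_pos"]))
A=cv2.resize(a["img"][120:270,230:380],(450,450),interpolation=cv2.INTER_CUBIC);B=cv2.resize(b["img"][120:240,280:400],(350,350),interpolation=cv2.INTER_CUBIC)
o=np.zeros((450,800,3),np.uint8);o[:,:450]=A;o[:350,450:]=B;cv2.imwrite("pics/c1.png",o)
```

```text
side knob_left [(array([224., 290.]), 0.57)]
side knob_middle []
side knob_right [(array([208., 344.]), 0.52), (array([170., 310.]), 0.47)]
top knob_left [(array([185., 302.]), 0.48)]
top knob_middle []
top knob_right [(array([179., 374.]), 0.38)]
[np.float64(193.7710419385382), np.float64(300.6498987949493)] [np.float64(180.77694485800822), np.float64(338.07233097573743)]
```

View pics/c1.png

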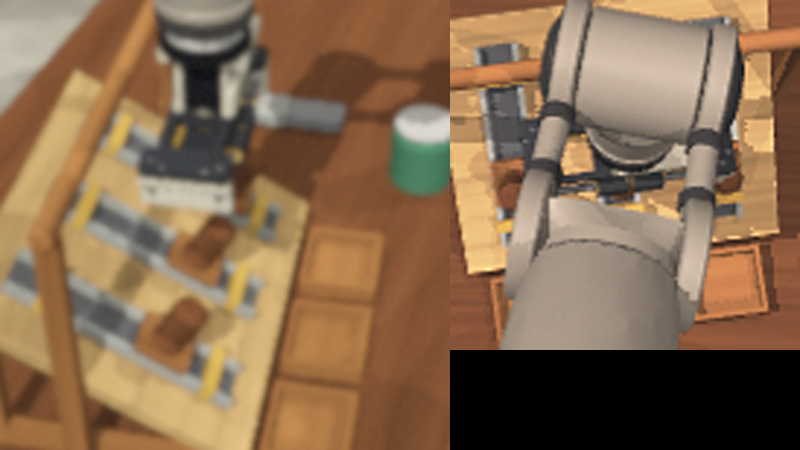

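```bash
python3 - <<'E'
from h import *
a=cam("side");s=observe();M=Rt(s)
img=cv2.resize(a["img"][120:270,230:380],(600,600),interpolation=cv2.INTER_CUBIC)
pp=lambda P:tuple(int(round(v)) for v in ((proj(a,P)[1]-230)*4,(proj(a,P)[0]-120)*4))
xs=np.array([np.cos(.154),np.sin(.154),0]);base=np.array([.5640,-.0233,.119])
n=-.5*xs+np.array([0,0,.866]);u=.866*xs+np.array([0,0,.5])
for q,c in((.0087,(0,255,0)),(.05,(255,0,0))):
    for h in(.018,-.031): cv2.circle(img,pp(base+u*q+n*h),4,c,1)
for y in(-.03,.03):
  for z in (0,-.06): cv2.circle(img,pp(s["tool_pos"]+M@[0,y,z]),4,(0,0,255),1)
# body box corners
for y in(-.095,.095):
  for x in (-.0375,.0375): cv2.circle(img,pp(s["tool_pos"]+M@[x,y,-.067]),4,(0,255,255),1)
cv2.imwrite("pics/c2.png",img)
E
python3 -c "import cell;print(cell.grip_point_offset)"
```

```text
0.0188
```

View pics/c2.png

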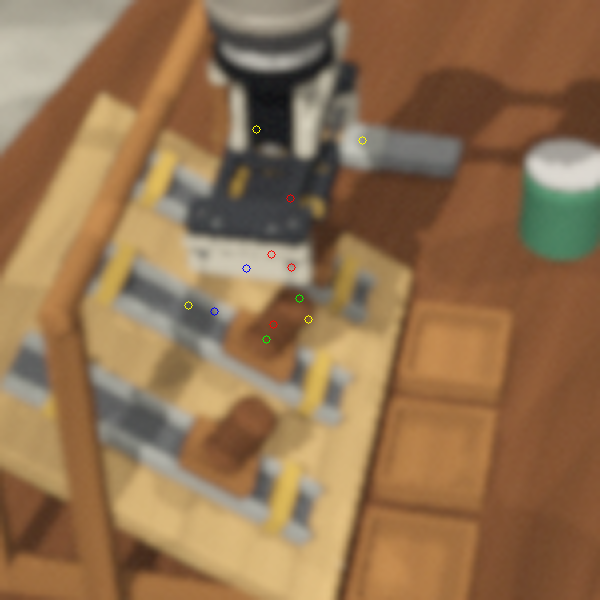

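The fingers are missing at the projected TCP. The side and wrist views both put the real fingertips about 30 mm short of the reported TCP, so the tool passed over the knob, which fits the zero contact force. I'll back off and work 30 mm lower.

```bash
python3 -m inch '[[[28,0,0,0],[28,0,10,0],[0,0,23,0],[0,0,23,0],[0,0,0,0]]]' 1 40; python3 go.py .519 -.0305 .083 -2.987;  python3 - <<'E'
from h import *
a=cam("side");w=cam("wrist")
s=observe();M=Rt(s);t=s["tool_pos"]
print(place_of("side","knob_middle")[:1])
A=cv2.resize(a["img"][140:260,250:370],(480,480),interpolation=cv2.INTER_CUBIC)
for d in (0,-.03):
  for y in (-.019,.019):
    p=proj(a,t+M@[0,y,d]);cv2.circle(A,(int((p[1]-250)*4),int((p[0]-140)*4)),4,(0,0,255) if d else (255,0,0),1)
B=w["img"][150:330,220:400].copy()
for d in (0,-.03):
  for y in (-.019,.019):
    p=proj(w,t+M@[.0095,y,d]);cv2.circle(B,(int(p[1]-220),int(p[0]-150)),2,(0,0,255) if d else (255,0,0),1)
B=cv2.resize(B,(320,320));o=np.zeros((480,800,3),np.uint8);o[:,:480]=A;o[:320,480:]=B;cv2.imwrite("pics/c3.png",o)
E
```

```text
time: 8.18
tool_pos: [0.5176, -0.0305, 0.0818]
tool_rot: [3.14, -0.003, -2.988]
contact_force: [0.4, -0.0, -0.6]
opening: -0.0001
d [-1.4 -0.2 -1.2] roll -0.001 yaw -2.988 pos [ 0.5176 -0.0305  0.0818] q6 [-0.21  0.46  1.7   0.    0.98 -1.93] open -0.0001 F [ 0.4 -0.  -0.6] t 8.175
[{'at': [206.2, 342.9], 'conf': 0.57}]
```

View pics/c3.png

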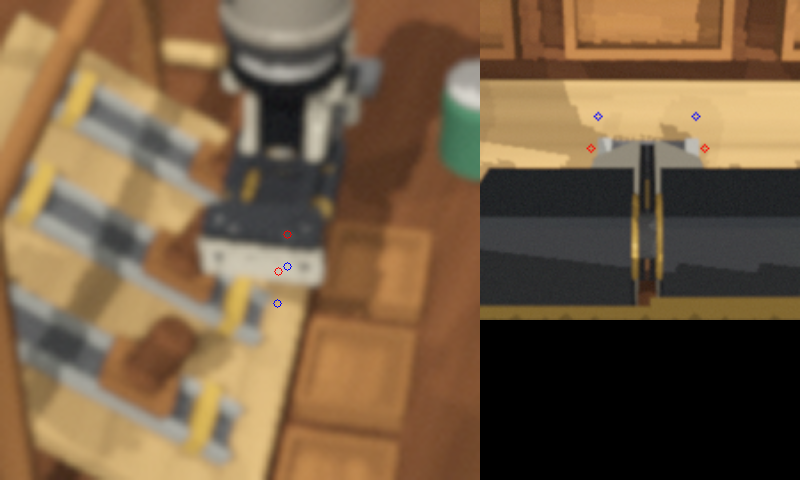

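```bash
python3 -m inch '[[[-6,0,0,0],[-6,0,0,0],[-5,0,0,0],[-3,0,0,0],[-5,0,-3,0],[0,0,0,0]]]';  python3 -m inch '[[[-5,0,-3,0],[-5,0,-3,0],[-5,0,-3,0]]]'; python3 go.py .5164 -.0308 .083 -2.987
```

```text
time: 9.07
tool_pos: [0.5429, -0.0268, 0.0856]
tool_rot: [3.141, -0.002, -2.988]
contact_force: [-2.9, -0.8, -0.8]
opening: 0.0004
time: 9.45
tool_pos: [0.5579, -0.0245, 0.0948]
tool_rot: [3.141, -0.002, -2.988]
contact_force: [-5.0, -0.1, -3.6]
opening: 0.0004
d [42.   0.1 11.8] roll -0.001 yaw -2.988 pos [ 0.5579 -0.0245  0.0948] q6 [-0.18  0.51  1.58 -0.    1.06 -1.91] open 0.0004 F [-5.  -0.1 -3.6] t 9.45
```

```bash
for i in 1; do python3 -m inch '[[[-4,0,-2.3,0],[-4,0,-2.3,0]]]'; done | grep -E "pos|force"; python3 -m inch '[[[-4,0,-2.3,0],[-4,0,-2.3,0]]]'| grep -E "pos|force";python3 -m inch '[[[-4,0,-2.3,0],[0,0,0,0]]]'| grep -E "pos|force"
```

```text
tool_pos: [0.5664, -0.0233, 0.0996]
contact_force: [-5.0, -0.1, -3.5]
tool_pos: [0.5744, -0.0221, 0.1043]
contact_force: [-4.0, -0.2, -2.8]
tool_pos: [0.5789, -0.0215, 0.1069]
contact_force: [-2.0, 0.0, -2.0]
```

```bash
python3 -m inch '[[[-4,0,-2.3,0],[-4,0,-2.3,0]]]'| grep -E "pos|force"; python3 -m inch '[[[-4,0,-2.3,0],[-4,0,-2.3,0]]]'| grep -E "pos|force"; python3 go.py .5164 -.0308 .083 -2.987
```

```text
tool_pos: [0.586, -0.0203, 0.1111]
contact_force: [-5.5, -0.5, -2.6]
tool_pos: [0.594, -0.0191, 0.1158]
contact_force: [-4.7, -0.1, -3.0]
d [78.4  0.3 32.8] roll -0.001 yaw -2.988 pos [ 0.594  -0.0191  0.1158] q6 [-0.16  0.54  1.45 -0.    1.15 -1.89] open 0.0007 F [-4.7 -0.1 -3. ] t 10.7
```

```bash
python3 -m inch '[[[-4,0,-2.3,0],[-4,0,-2.3,0]]]'| grep -E "pos|force"; python3 -m inch '[[[-3,0,-1.7,0]]]'| grep -E "pos|force";python3 -m inch '[[[-2,0,-1.2,0]]]'| grep -E "pos|force"; python3 -m inch '[[[-2,0,-1.2,0]]]'| grep -E "pos|force"
```

```text
tool_pos: [0.6019, -0.0179, 0.1204]
contact_force: [-5.3, -0.3, -2.9]
tool_pos: [0.6049, -0.0175, 0.1221]
contact_force: [-6.1, -0.4, -2.3]
tool_pos: [0.6069, -0.0172, 0.1233]
contact_force: [-4.5, -0.5, -3.1]
tool_pos: [0.6086, -0.0169, 0.1244]
contact_force: [-8.4, -1.5, -4.8]
```

```bash
python3 -m inch '[[[-1.5,0,-0.8,0]]]'| grep -E "pos|force"; python3 -m inch '[[[-1,0,-0.6,0],[0,0,0,0]]]'| grep -E "pos|force"; python3 go.py .5164 -.0308 .083 -2.987
```

```text
tool_pos: [0.6086, -0.0169, 0.1244]
contact_force: [-10.5, -2.9, -5.0]
tool_pos: [0.6085, -0.0168, 0.1244]
contact_force: [-11.6, -1.9, -4.3]
d [92.9  0.2 42.1] roll -0.001 yaw -2.988 pos [ 0.6085 -0.0168  0.1244] q6 [-0.15  0.56  1.38 -0.    1.2  -1.88] open 0.0003 F [-11.6  -1.9  -4.3] t 11.7
```

```bash
python3 -m inch '[[[16,0,8,0],[24,0,12,0],[24,0,12,0],[24,0,10,0],[8,0,0,0],[0,0,0,0]]]'| grep -E "pos|force"; python3 go.py .5127 .073 .085 -2.987;python3 - <<'E'
from h import *
for n in("side","top","wrist"):
  c=cam(n)
  if n!="wrist":cv2.imwrite(f"pics/{n}_m.png",c["img"])
  for l in ["knob_left","knob_middle","knob_right"]: print(n,l,[(np.round(d["at"]),round(d["conf"],2)) for d in place_of(n,l)[:2]])
E
```

```text
tool_pos: [0.5181, -0.0314, 0.085]
contact_force: [0.4, 0.1, 0.5]
d [-1.06e+01  1.04e+02 -1.00e-01] roll -0.002 yaw -2.989 pos [ 0.5181 -0.0314  0.085 ] q6 [-0.21  0.46  1.71  0.    0.98 -1.93] open 0.0003 F [0.4 0.1 0.5] t 12.45
side knob_left [(array([226., 289.]), 0.86), (array([160., 317.]), 0.31)]
side knob_middle [(array([188., 274.]), 0.61)]
side knob_right [(array([173., 309.]), 0.6)]
top knob_left [(array([188., 303.]), 0.56)]
top knob_middle [(array([155., 334.]), 0.68)]
top knob_right []
wrist knob_left [(array([341., 491.]), 0.58), (array([142., 194.]), 0.22)]
wrist knob_middle []
wrist knob_right [(array([321., 138.]), 0.61)]
```

```bash
cat > q.py <<'E'
from h import *
S=cam("side");T=cam("top")
def K(n,q,x=.5164,y=-.0308,a=.154,xd=-.0494):
    v=(xd+.097+.866*q,dict(l=.11,m=0,r=-.11)[n],.119+.5*q)
    return np.array([x+np.cos(a)*v[0]-np.sin(a)*v[1],y+np.sin(a)*v[0]+np.cos(a)*v[1],v[2]])
if __name__=="__main__":
    for n in "lmr":
        for q in (0,.01,.05,.08,.09): print(n,q,np.round(proj(S,K(n,q)),1),np.round(proj(T,K(n,q)),1))
E
python3 q.py; python3 -m inch '[[[0,50,0,0],[-6,52,0,0],[0,0,0,0]]]'| grep -E "pos|force"; python3 go.py .5127 .073 .085 -2.987
```

```text
l 0 [228.2 296. ] [190.4 302.2]
l 0.01 [226.4 292.6] [187.3 301.7]
l 0.05 [219.  278.9] [174.7 299.9]
l 0.08 [213.4 268.4] [165.1 298.5]
l 0.09 [211.5 264.9] [161.8 298. ]
m 0 [199.8 304.6] [185.6 338.2]
m 0.01 [198.1 301.5] [182.5 337.9]
m 0.05 [191.  288.8] [169.8 336.5]
m 0.08 [185.7 279.2] [160.1 335.4]
m 0.09 [183.9 276. ] [156.9 335.1]
r 0 [175.4 312. ] [180.8 374. ]
r 0.01 [173.7 309.1] [177.7 373.8]
r 0.05 [167.  297.4] [165.  372.9]
r 0.08 [161.9 288.5] [155.3 372.2]
r 0.09 [160.2 285.5] [152.  371.9]
tool_pos: [0.5062, 0.0735, 0.0839]
contact_force: [0.9, 0.1, 0.4]
d [-6.3 -1.5 -1.1] roll 0.003 yaw -2.984 pos [0.5062 0.0735 0.0839] q6 [-0.01  0.45  1.72  0.    0.97 -1.73] open 0.0003 F [0.9 0.1 0.4] t 13.525
```

```bash
python3 -m inch '[[[-6,0,0,0],[-6,0,0,0],[-6,0,-1,0],[-6,0,-3,0],[-5,0,-3,0]]]'| grep -E "pos|force";  python3 -m inch '[[[-5,0,-3,0],[-4,0,-2.3,0]]]'| grep -E "pos|force"; python3 -m inch '[[[-4,0,-2.3,0],[-3,0,-1.7,0]]]'| grep -E "pos|force"; python3 go.py .5164 -.0308 .083 -2.987
```

```text
tool_pos: [0.5347, 0.0745, 0.0904]
contact_force: [-3.5, -2.6, -2.6]
tool_pos: [0.5444, 0.0763, 0.0962]
contact_force: [-3.1, -2.6, -1.4]
tool_pos: [0.5514, 0.0774, 0.1003]
contact_force: [-3.3, -3.5, -1.0]
d [  51.1 -101.6   17.3] roll -0.001 yaw -2.988 pos [0.5514 0.0774 0.1003] q6 [ 0.    0.5   1.58 -0.    1.07 -1.72] open 0.0004 F [-3.3 -3.5 -1. ] t 14.65
```

```bash
python3 -m inch '[[[1,3,0,0],[-3,3,-1,0]]]'| grep -E "pos|force";  python3 -m inch '[[[-3,0,-1.7,0],[-3,0,-1.7,0]]]'| grep -E "pos|force"; python3 -m inch '[[[-3,0,-1.7,0]]]'| grep -E "pos|force"; python3 -m inch '[[[-3,0,-1.7,0]]]'| grep -E "pos|force"; python3 go.py .5164 -.0308 .083 -2.987
```

```text
tool_pos: [0.5519, 0.0839, 0.1013]
contact_force: [-4.4, -2.2, 0.2]
tool_pos: [0.5578, 0.085, 0.1046]
contact_force: [-4.9, -1.0, 1.9]
tool_pos: [0.5608, 0.0854, 0.1063]
contact_force: [-4.4, -1.8, 0.9]
tool_pos: [0.5637, 0.0859, 0.108]
contact_force: [-4.3, -2.4, 1.1]
d [  64.6 -108.1   25. ] roll -0.001 yaw -2.988 pos [0.5637 0.0859 0.108 ] q6 [ 0.02  0.51  1.53  0.    1.1  -1.71] open 0.0005 F [-4.3 -2.4  1.1] t 15.4
```

```bash
python3 -m inch '[[[-3,0,-0.7,0],[-3,0,-0.7,0]]]'| grep -E "pos|force"; python3 -m inch '[[[-3,0,-1.7,0],[-3,0,-1.7,0]]]'| grep -E "pos|force"; python3 -m inch '[[[-3,0,-1.7,0],[-3,0,-1.7,0]]]'| grep -E "pos|force"; python3 go.py .5164 -.0308 .083 -2.987
```

```text
tool_pos: [0.5695, 0.087, 0.1098]
contact_force: [-6.8, -0.1, 4.1]
tool_pos: [0.5754, 0.0879, 0.1132]
contact_force: [-7.0, -1.6, 4.4]
tool_pos: [0.5814, 0.0888, 0.1166]
contact_force: [-6.6, -0.5, 4.5]
d [  82.5 -108.3   33.6] roll -0.001 yaw -2.988 pos [0.5814 0.0888 0.1166] q6 [ 0.02  0.53  1.46  0.    1.14 -1.7 ] open 0.0004 F [-6.6 -0.5  4.5] t 16.15
```

```bash
python3 -m inch '[[[-3,0,-1.7,0],[-3,0,-1.7,0]]]'| grep -E "pos|force"; python3 -m inch '[[[-2.5,0,-1.5,0]]]'| grep -E "pos|force"; python3 -m inch '[[[-2,0,-1.2,0]]]'| grep -E "pos|force";python3 -m inch '[[[-2,0,-1.2,0],[0,0,0,0]]]'| grep -E "pos|force"; python3 go.py .5164 -.0308 .083 -2.987
```

```text
tool_pos: [0.5873, 0.0897, 0.1201]
contact_force: [-7.3, -1.2, 4.4]
tool_pos: [0.5899, 0.0901, 0.1216]
contact_force: [-6.5, -1.3, 3.5]
tool_pos: [0.5906, 0.0902, 0.1223]
contact_force: [-15.8, -4.1, 2.6]
tool_pos: [0.5901, 0.09, 0.1225]
contact_force: [-19.4, -5.8, 2.9]
d [  91.2 -107.9   40.4] roll 0.002 yaw -2.985 pos [0.5901 0.09   0.1225] q6 [ 0.02  0.55  1.42 -0.    1.18 -1.7 ] open 0.0002 F [-19.4  -5.8   2.9] t 16.9
```

```bash
python3 -m inch '[[[16,0,8,0],[25,0,12,0],[25,0,12,0],[25,0,8,0],[0,-44,0,0],[0,-44,0,0],[0,-44,0,0],[0,-44,0,0],[0,-38,0,0],[0,0,0,0]]]'| grep -E "pos|force"; python3 go.py .5342 -.136 .081 -2.987;python3 - <<'E'
from h import *
for n in("side","top"):
  c=cam(n)
  cv2.imwrite(f"pics/{n}_l.png",c["img"])
  for l in ["knob_left","knob_middle"]: print(n,l,[(np.round(d["at"]),round(d["conf"],2)) for d in place_of(n,l)[:2]])
E
```

```text
tool_pos: [0.5387, -0.1377, 0.0838]
contact_force: [1.1, -0.5, -0.0]
d [4.2 2.3 2.8] roll -0.005 yaw -2.992 pos [ 0.5387 -0.1377  0.0838] q6 [-0.39  0.51  1.6   0.    1.02 -2.11] open 0.0005 F [ 1.1 -0.5 -0. ] t 18.15
side knob_left [(array([211., 265.]), 0.92)]
side knob_middle [(array([182., 276.]), 0.53)]
top knob_left [(array([162., 299.]), 0.68)]
top knob_middle []
```

```bash
python3 -m inch '[[[-5,2,3,0],[-5,0,0,0],[-5,0,0,0],[-5,0,-3,0],[-5,0,-3,0]]]'| grep -E "pos|force";  python3 -m inch '[[[-4,0,-2.3,0],[-4,0,-2.3,0]]]'| grep -E "pos|force"; python3 -m inch '[[[-4,0,-2.3,0],[-3,0,-1.7,0]]]'| grep -E "pos|force"; python3 go.py .5164 -.0308 .083 -2.987
```

```text
tool_pos: [0.5597, -0.1291, 0.0859]
contact_force: [-6.5, -1.7, 1.4]
tool_pos: [0.5676, -0.1279, 0.0905]
contact_force: [-6.4, -0.1, 1.7]
tool_pos: [0.5746, -0.1269, 0.0945]
contact_force: [-6.7, -0.2, 1.3]
d [ 42.8 103.9  11.8] roll -0.001 yaw -2.988 pos [ 0.5746 -0.1269  0.0945] q6 [-0.35  0.56  1.49 -0.    1.1  -2.07] open 0.0001 F [-6.7 -0.2  1.3] t 19.575
```

```bash
python3 -m inch '[[[-3,0,-1.7,0],[-3,0,-1.7,0]]]'| grep -E "pos|force"; for i in 1; do python3 -m inch '[[[-2.5,0,-1.4,0]]]'| grep -E "pos|force"; python3 -m inch '[[[-2.5,0,-1.4,0]]]'| grep -E "pos|force"; python3 -m inch '[[[-2,0,-1.2,0]]]'| grep -E "pos|force"; python3 -m inch '[[[-2,0,-1.2,0]]]'| grep -E "pos|force"; done; python3 go.py .5164 -.0308 .083 -2.987
```

```text
tool_pos: [0.5805, -0.126, 0.0979]
contact_force: [-6.2, -1.2, 1.9]
tool_pos: [0.583, -0.1257, 0.0993]
contact_force: [-7.1, -1.3, 1.7]
tool_pos: [0.5854, -0.1254, 0.1007]
contact_force: [-9.1, -1.8, 1.2]
tool_pos: [0.5857, -0.1251, 0.1012]
contact_force: [-12.8, -2.8, -0.9]
tool_pos: [0.5859, -0.125, 0.1014]
contact_force: [-18.1, -3.9, -3.0]
d [ 54.  103.6  19.4] roll -0.001 yaw -2.988 pos [ 0.5859 -0.125   0.1014] q6 [-0.34  0.57  1.44 -0.    1.14 -2.06] open 0.0005 F [-18.1  -3.9  -3. ] t 20.325
```

```bash
python3 -m inch '[[[12,0,0,0],[6,0,-35,0],[0,0,-15,0],[0,0,0,0]]]' -0.2 15| grep -E "pos|force|open"
python3 - <<'E'
from q import *
k=K('r',.0445);print(k, k-.007*np.array([.988,.154,0]))
for n in("side","top"):
  for l in ["knob_right"]: print(n,l,[(np.round(d["at"],1),round(d["conf"],2)) for d in place_of(n,l)[:2]])
print(proj(S,k),proj(T,k))
E
python3 go.py .5892 -.1273 .101 -2.987
```

```text
tool_pos: [0.5743, -0.1278, 0.1548]
contact_force: [0.0, -0.2, -0.4]
opening: 0.036
[ 0.61839073 -0.12628547  0.14125   ] [ 0.61147473 -0.12736347  0.14125   ]
side knob_right [(array([167.5, 299.3]), 0.67)]
top knob_right []
[np.float64(167.94832290163436), np.float64(299.0177543772346)] [np.float64(166.7711296756344), np.float64(373.0118366528291)]
d [-16.3  -2.6  51.3] roll -0.001 yaw -2.988 pos [ 0.5728 -0.1272  0.1523] q6 [-0.35  0.5   1.42  0.    1.23 -2.07] open 0.0514 F [-0.4 -0.1  0.1] t 21.025
```

```bash
python3 -m inch '[[[-20,-3,0,0],[-18.5,-3,0,0],[0,0,18,0],[0,0,17,0],[0,0,16,0],[0,0,0,0]]]' -0.3 15| grep -E "pos|force|open"; python3 go.py .6115 -.1274 .101 -2.987
python3 - <<'E'
from h import *
w=cam("wrist");a=cam("side")
o=np.zeros((400,800,3),np.uint8);o[:,:500]=cv2.resize(w["img"][150:350,195:445],(500,400));o[:300,500:]=cv2.resize(a["img"][110:230,240:360],(300,300),interpolation=cv2.INTER_CUBIC)
cv2.imwrite("pics/d1.png",o)
E
```

```text
tool_pos: [0.611, -0.1273, 0.1007]
contact_force: [-0.5, -0.4, 0.2]
opening: 0.0598
d [-0.4 -0.2 -0.3] roll -0.002 yaw -2.989 pos [ 0.611  -0.1273  0.1007] q6 [-0.33  0.61  1.37  0.    1.17 -2.05] open 0.0598 F [-0.5 -0.4  0.2] t 21.775
```

View pics/d1.png

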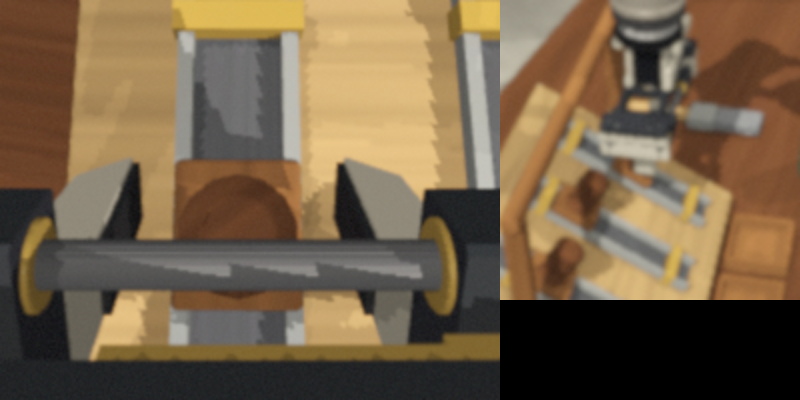

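The knob head (about column 238, row 225 of the crop) lies centred between the fingers (columns 138 and 345). I'll close and pull.

```bash
python3 -m inch '[[[0,0,0,0],[0,0,0,0],[0,0,0,0],[0,0,0,0],[3,0,1.7,0]]]' 1 30| grep -E "pos|force|open"; python3 -m inch '[[[4,0,2.3,0],[4,0,2.3,0]]]' | grep -E "pos|force|open"
```

```text
tool_pos: [0.6101, -0.1277, 0.1016]
contact_force: [2.2, 2.9, 3.6]
opening: 0.0313
tool_pos: [0.6012, -0.129, 0.0964]
contact_force: [0.6, 3.3, 5.0]
opening: 0.0311
```

```bash
python3 -m inch '[[[4.3,0,2.5,0],[4.3,0,2.5,0],[4.3,0,2.5,0],[4.3,0,2.5,0]]]' | grep -E "pos|force|open"; python3 -m inch '[[[4,0,2.3,0],[3,0,1.7,0]]]' | grep -E "pos|force|open";python3 -m inch '[[[2,0,1.1,0],[2,0,1.1,0]]]' | grep -E "pos|force|open"; python3 go.py .6115 -.1274 .101 -2.987
```

```text
tool_pos: [0.5838, -0.1316, 0.0863]
contact_force: [-0.6, 4.7, 5.4]
opening: 0.0311
tool_pos: [0.5768, -0.1327, 0.0822]
contact_force: [0.2, 4.0, 5.1]
opening: 0.0312
tool_pos: [0.5731, -0.1332, 0.08]
contact_force: [0.9, 4.4, 4.1]
opening: 0.0312
d [-38.9  -0.1 -21. ] roll -0.001 yaw -2.988 pos [ 0.5731 -0.1332  0.08  ] q6 [-0.36  0.57  1.51  0.    1.06 -2.08] open 0.0312 F [0.9 4.4 4.1] t 23.75
```

```bash
python3 -m inch '[[[1.7,0,1,0],[0,0,0,0]]]' | grep -E "pos|force|open";python3 -m inch '[[[1.7,0,1,0],[0,0,0,0]]]' | grep -E "pos|force|open"; python3 -m inch '[[[1.7,0,1,0],[0,0,0,0]]]' | grep -E "pos|force|open"
```

```text
tool_pos: [0.5729, -0.1334, 0.0798]
contact_force: [3.2, 6.0, 7.8]
opening: 0.0306
tool_pos: [0.573, -0.1334, 0.0798]
contact_force: [7.2, 8.3, 9.5]
opening: 0.0311
tool_pos: [0.573, -0.1335, 0.0797]
contact_force: [11.1, 10.4, 10.9]
opening: 0.0312
```

```bash
python3 -m inch '[[[-4,0,-2,0],[0,0,0,0],[0,0,0,0],[0,0,0,0],[0,0,-30,0],[0,0,-40,0],[0,0,-40,0],[0,0,0,0]]]' -0.3 30| grep -E "pos|force|open"; python3 go.py .428 .331 .13 -2.987;python3 - <<'E'
from q import *
for n in("side","top"):
  for l in ["knob_left","knob_middle","knob_right"]: print(n,l,[(np.round(d["at"],1),round(d["conf"],2)) for d in place_of(n,l)[:2]])
E
```

```text
tool_pos: [0.5739, -0.1346, 0.1925]
contact_force: [-0.2, 0.4, 0.2]
opening: 0.0599
d [ 73.6 482.6  60.4] roll -0.002 yaw -2.989 pos [ 0.5739 -0.1346  0.1925] q6 [-0.36  0.46  1.36 -0.    1.31 -2.08] open 0.0599 F [-0.2  0.4  0.2] t 25.5
side knob_left [(array([212.4, 262.1]), 0.57)]
side knob_middle [(array([336. , 199.9]), 0.6), (array([182.3, 275.7]), 0.59)]
side knob_right [(array([174.6, 310.1]), 0.84)]
top knob_left [(array([156.8, 222.4]), 0.61), (array([161.4, 299.1]), 0.52)]
top knob_middle [(array([155.5, 332.3]), 0.55)]
top knob_right [(array([181., 373.]), 0.6)]
```

```bash
python3 -m inch '[[[20,40,0,0],[20,55,0,0],[20,55,0,0],[14,55,0,0],[0,55,0,0],[0,55,0,0],[0,55,0,0],[0,55,0,0],[0,55,0,0],[0,0,0,0]]]' -0.3 30| grep -E "pos|force|open"; python3 -m inch '[[[0,0,0,0.157],[0,0,0,0.157],[0,0,0,0.157],[0,0,0,0.157],[0,0,0,0.157],[0,0,0,0]]]' | grep -E "pos|force|open";python3 go.py .430 .330 .10
python3 - <<'E'
from h import *
c=cam("wrist");np.savez("w3.npz",**c)
for d in place_of("wrist","marker_mid")[:5]: print(np.round(d["at"],1),round(d["conf"],2),onz(c,d["at"],.041).round(4))
o=c["img"][60:360,120:520].copy();cv2.imwrite("pics/m1.png",cv2.resize(o,(800,600)))
E
```

```text
tool_pos: [0.4247, 0.3325, 0.1885]
contact_force: [0.1, -1.3, 0.2]
opening: 0.0597
tool_pos: [0.4262, 0.3285, 0.1889]
contact_force: [0.7, -0.8, -0.5]
opening: 0.0596
d [-2.2  3.6 88.9] roll 0 yaw 2.51 pos [0.4262 0.3285 0.1889] q6 [ 0.51  0.38  1.51 -0.    1.26 -0.43] open 0.0596 F [ 0.7 -0.8 -0.5] t 27.9
[224.4 362.1] 0.85 [0.5111 0.3427 0.041 ]
[178.6 317. ] 0.82 [0.4292 0.3316 0.041 ]
[131.4 375. ] 0.65 [0.4234 0.418  0.041 ]
[120.3 270.1] 0.63 [0.3428 0.3285 0.041 ]
```

View pics/m1.png

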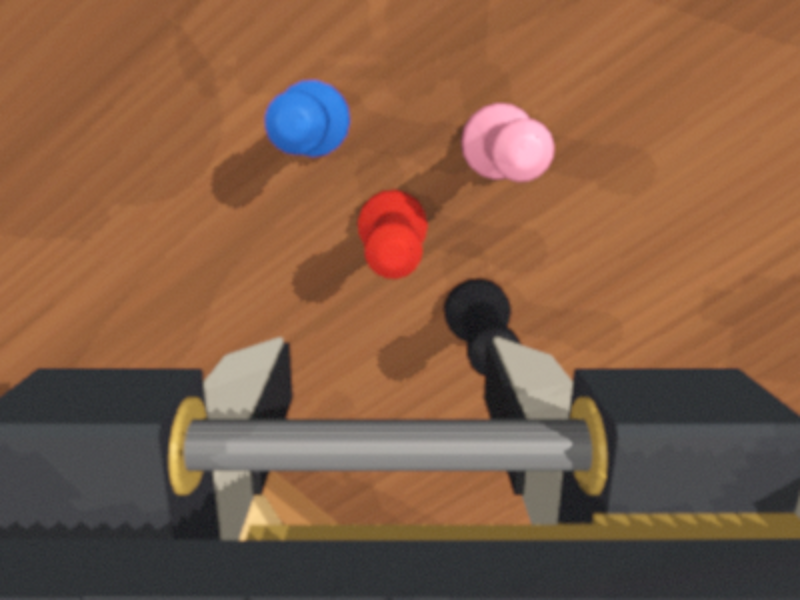

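```bash
python3 -m inch '[[[-1.2,4,20,0],[0,0,40,0],[0,0,40,0],[0,0,30,0],[0,0,20,0],[0,0,0,0]]]' -0.3 25| grep -E "pos|force|open"; python3 go.py .4295 .331 .0
python3 - <<'E'
from h import *
c=cam("wrist");s=observe()
for d in place_of("wrist","marker_mid")[:5]: print(np.round(d["at"],1),round(d["conf"],2),onz(c,d["at"],.041).round(4))
w3=dict(np.load("w3.npz"))
d=[d for d in place_of("wrist","marker_mid") if abs(d["at"][1]-317)<25]
if d: print(tri(ray(w3,(178.6,317)),ray(c,d[0]["at"])))
E
```

```text
tool_pos: [0.4284, 0.3311, 0.0377]
contact_force: [-0.2, -0.3, 0.6]
opening: 0.0597
d [-1.   0.7 37.7] roll 0 yaw 2.512 pos [0.4284 0.3311 0.0377] q6 [ 0.52  0.56  1.68 -0.    0.91 -0.42] open 0.0597 F [-0.2 -0.3  0.6] t 28.75
[149.5 418.9] 0.9 [0.4239 0.4176 0.041 ]
[230.8 313.8] 0.62 [0.4299 0.3304 0.041 ]
[128.5 229.5] 0.59 [0.343  0.3286 0.041 ]
[299.2 394.7] 0.47 [0.5111 0.3467 0.041 ]
(array([0.42774119, 0.33224473, 0.04746541]), [np.float64(0.00021871527464917826), np.float64(0.00021871527464914625)])
```

Marker confirmed at (0.4295, 0.331), mid-height about 0.04 m. I'll descend and grip.

```bash
python3 -m inch '[[[-1,0,14,0],[0,0,14,0],[0,0,9,0],[0,0,0,0]]]' | grep -E "pos|force|open"; python3 -m inch '[[[0,0,0,0],[0,0,0,0],[0,0,0,0],[0,0,0,0],[0,0,0,0]]]' 1 25 | grep -E "pos|force|open"
```

```text
tool_pos: [0.4295, 0.3309, 0.0011]
contact_force: [0.7, 0.5, 0.7]
opening: 0.0598
tool_pos: [0.4302, 0.3313, 0.0024]
contact_force: [-0.4, -1.0, 2.5]
opening: 0.0305
```

Run:
```python
from h import *
w=cam("wrist");a=cam("side");print(observe()["opening"])
o=np.zeros((400,800,3),np.uint8);o[:,:480]=cv2.resize(w["img"][160:360,195:435],(480,400),interpolation=cv2.INTER_CUBIC);o[:320,480:]=cv2.resize(a["img"][310:400,250:340],(320,320),interpolation=cv2.INTER_CUBIC)
cv2.imwrite("pics/m2.png",o)
```

```text
0.030361898573651524
```

View pics/m2.png

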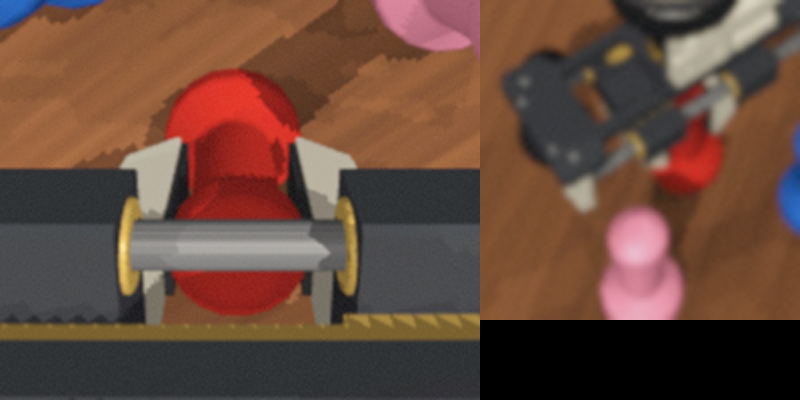

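```bash
python3 -m inch '[[[0,0,0,0],[0,0,0,0],[0,0,4,0],[0,0,3,0],[0,0,0,0]]]' 0.1 25 | grep -E "pos|force|open"; python3 -m inch '[[[0,0,0,0],[0,0,0,0],[0,0,0,0],[0,0,0,0],[0,0,0,0]]]' 1 25 | grep -E "pos|force|open"
```

```text
tool_pos: [0.4298, 0.3311, -0.0053]
contact_force: [-0.4, -0.5, -0.2]
opening: 0.0413
tool_pos: [0.4301, 0.3313, -0.0048]
contact_force: [-0.6, -1.1, 1.6]
opening: 0.0277
```

```bash
python3 -m inch '[[[0,0,0,0],[0,0,0,0],[0,0,3,0],[0,0,2,0],[0,0,0,0]]]' 0.1 25 | grep -E "pos|force|open"; python3 -m inch '[[[0,0,0,0],[0,0,0,0],[0,0,0,0],[0,0,0,0],[0,0,0,0]]]' 1 30 | grep -E "pos|force|open"
```

```text
tool_pos: [0.43, 0.3312, -0.0102]
contact_force: [0.1, 0.1, -0.5]
opening: 0.0413
tool_pos: [0.4301, 0.3312, -0.0089]
contact_force: [-3.1, -1.1, 8.7]
opening: 0.0331
```

```bash
python3 -m inch '[[[0,0,0,0],[0,0,0,0],[0,0,-4,0],[0,0,-2.5,0],[0,0,0,0]]]' 0.1 30 | grep -E "pos|force|open"; python3 -m inch '[[[0,0,0,0],[0,0,0,0],[0,0,0,0],[0,0,0,0],[0,0,0,0]]]' 1 30 | grep -E "pos|force|open"
```

```text
tool_pos: [0.4303, 0.3314, -0.0031]
contact_force: [-0.4, -0.1, 0.3]
opening: 0.0414
tool_pos: [0.4301, 0.3312, -0.0035]
contact_force: [-0.8, 0.1, -0.8]
opening: 0.0282
```

```bash
python3 -m inch '[[[0,0,-10,0],[0,0,-20,0],[0,0,-40,0],[0,0,-45,0],[0,0,0,0]]]' | grep -E "time|pos|force|open"; python3 go.py .4855 -.140 .11 -2.987
python3 - <<'E'
from h import *
w=cam("wrist");a=cam("side");s=observe()
for d in place_of("wrist","marker_mid")[:5]: print(np.round(d["at"],1),round(d["conf"],2))
for d in place_of("side","marker_mid")[:5]: print("side",np.round(d["at"],1),round(d["conf"],2))
for z in (0,.02): print("pred",proj(w,s["tool_pos"]+[0,0,.044]),proj(a,s["tool_pos"]+[0,0,.044]))
E
```

```text
time: 34.5
tool_pos: [0.4322, 0.3325, 0.1158]
contact_force: [-0.2, -0.7, -2.2]
opening: 0.0284
d [-322.  -349.9    4.2] roll -0.786 yaw 2.51 pos [0.4322 0.3325 0.1158] q6 [ 0.52  0.46  1.6   0.    1.08 -0.42] open 0.0284 F [-0.2 -0.7 -2.2] t 34.5
[136.3 383. ] 0.93
[258.2 314. ] 0.78
[252.4 365. ] 0.74
[120.6 250.7] 0.72
side [315.9 308. ] 0.91
side [383.9 295. ] 0.89
side [357.4 344.1] 0.84
side [336.7 269.2] 0.57
pred [np.float64(253.36538652741655), np.float64(309.5211389089161)] [np.float64(313.9954866370538), np.float64(305.57210840134513)]
pred [np.float64(253.36538652741655), np.float64(309.5211389089161)] [np.float64(313.9954866370538), np.float64(305.57210840134513)]
```

```bash
python3 -m inch '[[[0,0,0,-0.157],[0,0,0,-0.157],[0,0,0,-0.157],[0,0,0,-0.157],[0,0,0,-0.157],[0,0,0,0]]]' | grep -E "time|pos|force|open"; python3 go.py .4847 -.1465 .10 -2.987
```

```text
time: 35.45
tool_pos: [0.4294, 0.3309, 0.1103]
contact_force: [-0.2, 0.8, -1.4]
opening: 0.0285
d [  17.5 -480.3   10.7] roll -0.003 yaw -2.99 pos [0.4294 0.3309 0.1103] q6 [ 0.52  0.46  1.61  0.    1.07 -1.21] open 0.0285 F [-0.2  0.8 -1.4] t 35.45
```

```bash
python3 -m inch '[[[3,-30,0,0],[3,-55,0,0],[3,-55,0,0],[3,-55,0,0],[3,-55,0,0],[2.5,-55,0,0],[0,-55,0,0],[0,-55,0,0],[0,-40,0,0],[0,-25,0,0]]]' | grep -E "time|pos|force|open"; python3 -m inch '[[[0,0,15,0],[0,0,15,0],[0,0,0,0]]]' | grep -E "time|pos|force|open"; python3 go.py .4847 -.1465 .0015 -2.987;python3 - <<'E'
from h import *
for n in ("wrist","top","side"):
  c=cam(n);cv2.imwrite(f"pics/p_{n}.png",c["img"])
  for l in ("dish_right","marker_mid"):
    print(n,l,[(np.round(d["at"],1),round(d["conf"],2),onz(c,d["at"],.005).round(3)) for d in place_of(n,l)[:2]])
E
```

```text
time: 36.7
tool_pos: [0.4858, -0.1478, 0.1108]
contact_force: [0.2, 0.1, -0.5]
opening: 0.0281
time: 37.08
tool_pos: [0.4846, -0.1441, 0.0796]
contact_force: [0.0, 0.3, -0.7]
opening: 0.0283
d [-0.  -2.7 78.1] roll -0.001 yaw -2.988 pos [ 0.4846 -0.1441  0.0796] q6 [-0.44  0.45  1.74  0.    0.96 -2.17] open 0.0283 F [ 0.   0.3 -0.7] t 37.075
wrist dish_right [(array([193.4, 311.8]), 0.66, array([ 0.482, -0.147,  0.005])), (array([258.8, 316.7]), 0.29, array([ 0.551, -0.131,  0.005]))]
wrist marker_mid [(array([260.2, 313.1]), 0.92, array([ 0.553, -0.134,  0.005]))]
top dish_right [(array([215. , 375.4]), 0.59, array([ 0.489, -0.152,  0.005])), (array([229.4, 428.6]), 0.44, array([ 0.444, -0.329,  0.005]))]
top marker_mid [(array([230. , 199.6]), 0.56, array([0.428, 0.43 , 0.005])), (array([200.5, 223.2]), 0.51, array([0.528, 0.356, 0.005]))]
side dish_right [(array([206.3, 341.6]), 0.95, array([ 0.49 , -0.152,  0.005]))]
side marker_mid [(array([383.5, 294.5]), 0.75, array([0.431, 0.404, 0.005])), (array([338.9, 268.5]), 0.73, array([0.523, 0.33 , 0.005]))]
```

```bash
python3 -m inch '[[[0,-3,20,0],[0,0,20,0],[0,0,18,0],[0,0,10,0],[0,0,5,0],[0,0,0,0]]]' | grep -E "time|pos|force|open"; python3 -m inch '[[[0,0,2,0],[0,0,0,0]]]' | grep -E "time|pos|force|open"; python3 -m inch '[[[0,0,2,0],[0,0,0,0]]]' | grep -E "time|pos|force|open"
```

```text
time: 38.28
tool_pos: [0.4867, -0.1488, 0.0087]
contact_force: [0.6, -0.8, -0.8]
opening: 0.0284
time: 38.52
tool_pos: [0.4867, -0.1488, 0.0069]
contact_force: [1.0, 0.5, -1.6]
opening: 0.0281
time: 38.78
tool_pos: [0.4865, -0.1487, 0.0045]
contact_force: [0.1, 0.3, -0.3]
opening: 0.0287
```

```bash
python3 -m inch '[[[0,0,2,0],[0,0,0,0]]]' | grep -E "time|pos|force|open";python3 -m inch '[[[0,0,1.5,0],[0,0,0,0]]]' | grep -E "time|pos|force|open"
```

```text
time: 39.02
tool_pos: [0.4864, -0.1487, 0.0024]
contact_force: [-0.6, 0.1, -1.7]
opening: 0.0284
time: 39.28
tool_pos: [0.4867, -0.1488, 0.0015]
contact_force: [-1.0, 0.8, 3.6]
opening: 0.0283
```

```bash
python3 -m inch '[[[0,0,-0.5,0],[0,0,0,0],[0,0,0,0],[0,0,0,0],[0,0,-15,0],[0,0,-20,0],[0,0,-30,0],[0,0,-40,0],[0,0,-40,0],[20,0,-40,0]]]' -0.3 | grep -E "time|pos|force|open"; python3 -m inch '[[[40,0,-40,0],[30,0,-40,0],[0,0,-40,0],[0,0,0,0]]]' | grep -E "time|pos|force|open"
python3 - <<'E'
from h import *
I={}
for n in ("wrist","top","side"):
  c=cam(n);I[n]=c["img"]
  for l in ("knob_left","knob_middle","knob_right","marker_mid"):
    print(n,l,[(np.round(d["at"],1),round(d["conf"],2)) for d in place_of(n,l)[:5]])
o=np.zeros((600,800,3),np.uint8)
o[:300,:400]=cv2.resize(I["side"][120:270,230:430],(400,300),interpolation=cv2.INTER_CUBIC)
o[300:,:400]=cv2.resize(I["top"][120:270,270:470],(400,300),interpolation=cv2.INTER_CUBIC)
o[:300,400:]=cv2.resize(I["wrist"][60:360,120:520],(400,300))
cv2.imwrite("pics/f1.png",o)
E
```

```text
time: 40.52
tool_pos: [0.4672, -0.1518, 0.189]
contact_force: [-0.4, 0.0, 0.0]
opening: 0.0595
time: 41.02
tool_pos: [0.3983, -0.1632, 0.3105]
contact_force: [-0.7, -0.2, -0.7]
opening: 0.0597
wrist knob_left []
wrist knob_middle [(array([227.6, 371.2]), 0.62)]
wrist knob_right [(array([287.5, 312.5]), 0.63)]
wrist marker_mid [(array([213.6, 315.2]), 0.96), (array([175.2, 611.9]), 0.69)]
top knob_left [(array([163.1, 295.7]), 0.69)]
top knob_middle [(array([153.7, 332.9]), 0.71), (array([218.8, 375.5]), 0.41)]
top knob_right [(array([219.1, 334. ]), 0.57), (array([181.9, 371.7]), 0.47)]
top marker_mid [(array([201. , 222.7]), 0.76), (array([230.6, 200.9]), 0.52), (array([212.7, 376.4]), 0.49), (array([255.5, 225.6]), 0.44)]
side knob_left [(array([210. , 266.1]), 0.78)]
side knob_middle [(array([183.8, 278.3]), 0.91)]
side knob_right [(array([176.6, 310.7]), 0.84)]
side marker_mid [(array([384.7, 295.2]), 0.93), (array([339.2, 272.3]), 0.89), (array([198.1, 342.7]), 0.77)]
```

View pics/f1.png

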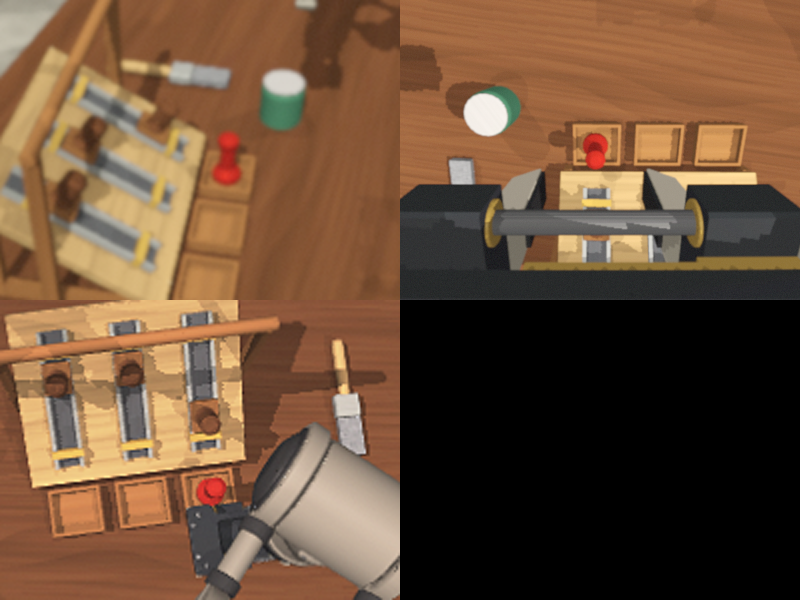

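```bash
python3 -c "
from cell import *
s=observe();print(s['time'],s['contact_force']);print(hand_in())"
```

```text
41.775 [0.12725397 0.13617218 0.77257272]
the job is handed in; nothing more can be done
None
```

I handed the job in at 41.8 s, with the red marker standing in the dish of the right runner, which was the one that binds. `hand_in()` gives no verdict, so this rests on my own checks.

- **Pushing up:** The left and middle carriages ran to hard stops at about 90 mm. The right one stopped hard at about 44 mm under an 18 N push.
- **Drawing home:** I gripped the right knob and pulled it down until it met the lower stop, with the force rising to about 11 N while it stayed put.
- **Marker:** I set the red marker in the right dish and let go. It touched the floor at the height I had worked out beforehand.

**Last checks**
- The last pictures show the marker upright in the right dish. The right carriage is at its lower stop, within about 4 mm of home by the camera estimates.
- The other two carriages stand at the top, at about 85–95 mm by the camera estimates; the push travel gave about 88–90 mm. I never saw directly that they touch the upper stops, because the rail hides them.
- The tin and brush look untouched. I did not check the mug in the last picture, but the hand never went near it.

**What disagreed**
- **Fingertips:** They really end about 30 mm short of the reported TCP. My first push passed over the middle knob without touching it, and I worked 30 mm lower after that.
- **Marker grip:** The jaws read about 28 mm instead of the 24 mm stem, so they held it where the head meets the stem. It stayed firm and upright.

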